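# Load a manifold block into the leak-test nest

### The arm

A 6-joint arm with a two-finger parallel gripper is mounted at the origin on the work surface. World frame = base frame: x ahead of the robot, y to its left, z up, the work surface at z = 0. Lengths are in mm, angles in degrees, forces in N, time in s.
With the tool pointing down it reaches from about 350 to 850 mm from the base axis. Payload 8.1 kg.
Tool frame: the origin (TCP) lies at the very end of the fingers, on their centre line; the grasp point (between the pads) lies 19 mm behind it; z points along the fingers, y is the line along which they close (so a half turn about z gives the same grasp; the last joint's range is limited). The gripper opens to 85 mm and grips with 20 to 120 N. Pads are 22 mm wide; open, the fingers measure 114 mm over their backs; the gripper's body (76 mm by 85 mm) begins 54 mm behind the grasp point. The pads swing forward as they close: fully open they stand 13 mm farther back than shut.
Start: joints at [-77.43, 7.471, 85.268, -0, 87.261, -4.893], TCP at [180.082, -572.342, 198.692] pointing down, gripper open.
Joint ranges: [-169.43, 169.43], [-51.17, 129.36], [1.28, 143.12], [-76.62, 256.62], [0, 156.53], [-152.29, 152.29]. Speed limits (degrees/s): [136.94, 136.94, 159.86, 180, 180, 180].

### API

Orientations are given as [roll, pitch, yaw] about the fixed x, y, z axes, in that order (R = Rz(yaw) Ry(pitch) Rx(roll)).
In Python, from bench import sense, eyes, job, models gives the robot as it stands. The module is installed in compiled form; this text tells all that it offers.
- The arm moves only by the tool apply_moves, never from a script. Its argument "rows" is a list of rows, each a list of 6 numbers: the shift along the tool's x, y, z in mm, then the turn, a rotation vector about the tool's x, y, z in rad. In form: [[dx, dy, dz, rx, ry, rz], ...]. A call has exactly 5 rows; each row shifts and turns the commanded pose from where the row before left it, along the tool's axes as they then stand; what a row does not reach is not made up. A row lasts 1/8 s, in which the tool goes at most 62.5 mm and 10.7 degrees, less where a joint would pass 70% of its speed; a pose out of reach is approached as far as the arm can. A call is refused whole if a number of a shift passes 62.5 or a number of a turn 0.188, either way. A call with a gripper value outside its range is refused whole. "fingers" is the finger opening in mm, from 0 to 85.4, set as the call begins (left out, the last holds). The fingers move at their own pace and stop on an object; "grip_force" is the grip in N (left out, the last holds). Time passes only in rows, so rows that do not move let the fingers close, or fill a call up. It gives the time, the measured TCP pose, the force, the opening and the grip force at its end, in the units of the state.
- sense(): the state, without advancing time (a new reading comes with each control period).
- eyes.snapshot(name): name is "scene" or "top" or "wrist"; returns (picture, depth): 400x640x3 uint8, red, green, blue; 400x640 float32, mm along the optical axis (not along the pixel's ray), 0 where there is no reading.
- eyes.get_calibration(name): a dict with "intrinsics" (3x3 intrinsics, pixels), "D" ([k1, k2, p1, p2, k3] as OpenCV has them; the pictures are not rectified), "R" (3x3) and "t" (3): a world point X has camera coordinates R X + t; the wrist camera has in their place "mount" (4x4, takes a point from camera to tool coordinates, whose origin is the TCP and whose axes are the flange's). Camera axes: x right, y down, z forward; pixel columns grow to the right and rows downward; lengths in mm; the calibration is good to about 2 mm. A picture is of the moment at which its call begins: read the wrist's pose just before it. get_calibration takes no time and is no camera call.
- job.hand_in(): hands the job in; it is judged then, once.
Trained networks look in the newest picture that a camera, given by its name, has taken for a name from the list of things; names that differ only in an ending like _2 or _b are one class to them, and where a whole thing is asked for, a point or a joint stands for the part that bears it (a point fixed in the world has none). Each returns a list of dicts, best first, with "confidence" (0 to 1); they miss things now and then, are a little off and sometimes report something else, mostly with a low value. They report only what shows in the picture. A call takes as long as a camera call. They do not tell look-alikes from the thing itself.
- models.boxes_of(name, camera): "xyz" ([x, y, z] in mm, in world coordinates, good to about 4 mm: the middle of the surface that is visible of it).
- models.cut_out(name, camera): "pixels" (400x640 bool, what is visible of it).
- models.place_of(name, camera): "xyz" ([x, y, z] in mm, in world coordinates, good to about 4 mm: a listed point, or the origin of a listed thing).
The state is a dict: "time": time; "joint_pos": joint angles; "qd": joint speeds; "joint_efforts": joint torques, N m; "tool_pos": TCP position; "tcp_rot": TCP orientation; "ft_force": force on the tool from outside, world axes, zero at the start; "wrist_torque": the same for the moment, N m; "finger_gap": finger opening in mm; "grip_force": force on a finger pad.
Only numpy, scipy, OpenCV 4.12 (cv2) and the standard library are available. Lean on these libraries where they do the work, as an engineer would, in place of code of your own. Each camera call takes 0.05 s, during which the arm holds its last target. There are 200 camera calls.

### The job

Load the longer of the two white manifold blocks into the aluminium locating nest for its leak test. Set it down square on the middle of the nest plate, a couple of centimetres clear of both steel stops, and press it down firmly (about a kilogram's push); then, keeping it flat on the plate, slide it sideways until it comes up against the long fence, and then along the fence until it comes up against the end stop. Let go and leave it fully home against both, lying flat.

Things in the scene. Friction and masses are not known exactly. Their poses are not given: they have to be found in the camera images.
- long_block: The longer of two white plastic manifold blocks lying on the bench (the other, alike but 66 mm long, is not wanted): 56 mm in its x, 110 mm in its y, 30 mm high. Mid-top stands a grip stub, 26 mm in x, 30 mm in y, 38 mm tall (its top is 68 mm above the underside). Origin: centre of the underside, z up; a half turn looks the same. About 0.28 kg.
- nest: The fixed, rigid, smooth aluminium nest plate, 130 mm in its x, 190 mm in its y, 12 mm thick. Origin: centre of its underside, z up. The fence stands along its +x edge, the end stop at its +y end. A block fully home has its long side along the nest's y and its origin at nest x +22, y +25, z +12 mm.
- fence: The long steel fence bar fixed on the nest plate, 15 mm in x, 160 mm in y, standing 20 mm above the plate. Origin: centre of its underside, at nest x +57.5 mm, y -10 mm, z +12 mm; axes as the nest's. Its locating face looks to the nest's -x, at nest x +50 mm.
- stop: The short steel end stop fixed on the nest plate, 34 mm in x, 15 mm in y, standing 20 mm above the plate. Origin: centre of its underside, at nest x +20 mm, y +87.5 mm, z +12 mm; axes as the nest's. Its locating face looks to the nest's -y, at nest y +80 mm.
Things that resemble listed ones, but are neither listed nor needed, are in the scene too. Leave any yellow look-alike of the long_block alone.

How it is judged:
By the outcome, as a careful person would: the job done as asked, in the order asked, and still so for the second after the job is handed in, with the robot touching nothing.
It also fails if it takes over 42 s, if anything falls off the work surface, if the arm or the gripper's body presses on something with over 40 N, if the wrist force passes 120 N, or if a joint passes its speed limit or range.

## Working session

There is one attempt and no reset: what is moved stays moved. The work goes in short steps, Python scripts to look and compute and a tool call to move; the robot and the scene stay as the last step left them, time stands still between calls to the robot, and variables do not carry over. Pictures are saved under pics/ and viewed, at most 10 in all, crops included, and the job is handed in when it is done.

Besides the shell and the picture viewer there is one more tool, called after ">>>" by a JSON object that holds its "method" and its "body". apply_moves: Moves the arm, as the interface text tells. Its arguments: {"type":"object","properties":{"rows":{"type":"array"},"fingers":{"type":"number"},"grip_force":{"type":"number"}},"required":["rows"]}

```bash
mkdir -p pics; cat > h.py <<'E'
import numpy as np, cv2
from bench import sense, eyes, job, models
from scipy.spatial.transform import Rotation as Ro
def cam(n, s=None):
    c=eyes.get_calibration(n); K=np.array(c["intrinsics"],float); D=np.array(c["D"],float)
    if "mount" in c:
        s=s or sense(); T=np.eye(4); T[:3,:3]=Ro.from_euler('xyz',s["tcp_rot"],degrees=True).as_matrix(); T[:3,3]=s["tool_pos"]
        M=np.linalg.inv(T@np.array(c["mount"])); return K,D,M[:3,:3],M[:3,3]
    return K,D,np.array(c["R"]),np.array(c["t"]).ravel()
def cloud(n,d,c):
    K,D,R,t=c; v,u=np.mgrid[0:400,0:640]
    p=cv2.undistortPoints(np.stack([u,v],-1).reshape(-1,1,2).astype(np.float64),K,D).reshape(400,640,2)
    P=np.dstack([p*d[...,None],d]); return (P-t)@R
def rect(P): 
    r=cv2.minAreaRect(P[:,:2].astype(np.float32)); return [np.round(x,1) for x in r]
E
python3 - <<'E'
from h import *
print(sense())
for n in ("top","scene"):
    im,d=eyes.snapshot(n); cv2.imwrite(f"pics/{n}0.png",im[...,::-1]); np.save(n+"d.npy",d)
    W=cloud(n,d,cam(n))
    for t in ("long_block","nest","fence","stop"):
        for r in models.place_of(t,n)[:5]:
            print(n,t,np.round(r["xyz"]),round(r["confidence"],2))
    for t in ("long_block","nest"):
        for r in models.cut_out(t,n)[:5]:
            m=r["pixels"]&(d>0); P=W[m]; vu=np.argwhere(m).mean(0).round()
            print(n,t,"px",vu[::-1],round(r["confidence"],2),rect(P),np.percentile(P[:,2],[2,50,98]).round())
E
```

```text
{'time': 0.0, 'joint_pos': array([-7.74290021e+01,  7.51367523e+00,  8.53311042e+01, -7.85815647e-05,
        8.72605004e+01, -4.89271476e+00]), 'qd': array([-0.083416  ,  0.06660989,  0.11677102,  0.01648152, -0.03780942,
        0.0090574 ]), 'joint_efforts': array([-2.19921778e-03, -5.69396710e+01, -5.00559318e+01, -5.73685120e-04,
        1.42698051e-02, -1.89511417e-05]), 'tool_pos': array([ 179.95111039, -571.73508683,  197.64192589]), 'tcp_rot': array([-1.79895097e+02, -8.90113693e-03,  1.74637084e+01]), 'ft_force': array([ 0.82720394, -0.36006376,  0.38481464]), 'wrist_torque': array([-0.01335742, -0.05287291, -0.01416688]), 'grip_force': 0.0, 'finger_gap': 85.23197252047802}
top long_block [ 290. -343.   -0.] 0.7
top long_block [ 630. -206.   -0.] 0.65
top long_block [638. -60.   1.] 0.6
top nest [514. 161.   1.] 0.92
top fence [574. 142.  11.] 0.72
top stop [543. 241.  10.] 0.58
top long_block px [405. 137.] 0.98 [array([ 630., -212.]), array([ 67.8, 119.7]), np.float64(7.8)] [ 3. 31. 69.]
top long_block px [341. 131.] 0.91 [array([637.5, -57.4]), array([108.7,  57.6]), np.
[... 235 characters left out ...]
8)] [ 5. 13. 34.]
scene long_block [ 622. -207.   -3.] 0.93
scene long_block [639. -58.   1.] 0.91
scene long_block [ 292. -339.   -2.] 0.75
scene nest [515. 158.  -2.] 0.89
scene fence [570. 142.  12.] 0.75
scene stop [545. 245.  10.] 0.43
scene long_block px [161. 194.] 0.9 [array([ 283.4, -349.1]), array([ 78.3, 112.5]), np.float64(52.1)] [ 5. 30. 69.]
scene long_block px [280. 274.] 0.77 [array([ 616.5, -210.8]), array([ 80.1, 110.8]), np.float64(9.1)] [ 4. 30. 69.]
scene long_block px [353. 248.] 0.57 [array([616.4, -44.7]), array([124.1, 111.8]), np.float64(74.3)] [ 2. 30. 69.]
scene nest px [404. 186.] 0.88 [array([510.8, 164.4]), array([208. , 148.8]), np.float64(85.0)] [ 3. 13. 34.]
```

View pics/top0.png

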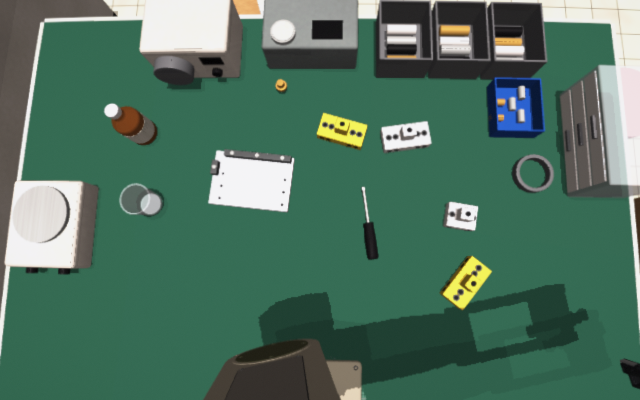

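View pics/scene0.png

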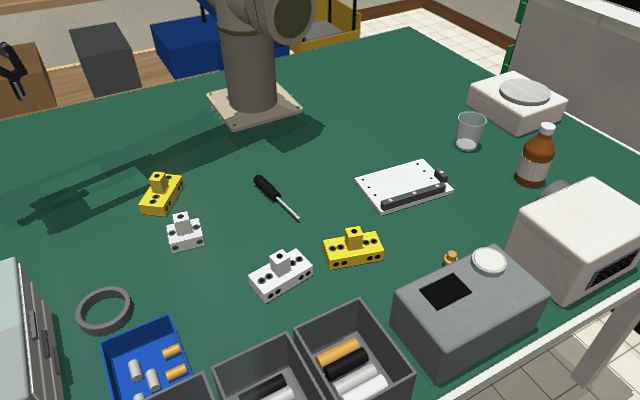

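White long candidates are top px (405,137) white long, (461,216) white short, and yellow at (341,131) and (465,282). The first fits: it is white and about 110 mm long. I'll confirm that in a crop and refine the yaws.

```bash
python3 - <<'E'
from h import *
im=cv2.imread("pics/top0.png"); cv2.imwrite("pics/crop.png",cv2.resize(im[100:240,310:500],None,fx=4,fy=4,interpolation=cv2.INTER_CUBIC))
from bench import eyes
for n in ("top","scene"):
    im,d=eyes.snapshot(n); W=cloud(n,d,cam(n)); x,y,z=W[...,0],W[...,1],W[...,2]
    b=(d>0)&(abs(x-628)<80)&(abs(y+208)<80)
    for lo,hi,t in((25,36,"blocktop"),(60,75,"stub")):
        print(n,t,rect(W[b&(z>lo)&(z<hi)]),np.median(z[b&(z>lo)&(z<hi)]).round(1),W[b&(z>lo)&(z<hi)].mean(0).round(1))
    b=(d>0)&(abs(x-515)<120)&(abs(y-161)<120)
    for lo,hi,t in((9,16,"plate"),(28,37,"fence")):
        m=b&(z>lo)&(z<hi)
        if t=="fence":
            cc=cv2.connectedComponents(m.astype(np.uint8)); 
            for i in range(1,cc[0]):
                q=W[cc[1]==i]
                if len(q)>12: print(n,t,len(q),rect(q),q.mean(0).round(1))
        else: print(n,t,rect(W[m]),np.median(z[m]).round(1))
E
```

```text
top blocktop [array([ 624.3, -209. ]), array([ 56.2, 111. ]), np.float64(7.1)] 30.4 [ 620.9 -207.1   30.4]
top stub [array([ 623. , -209.2]), array([25.7, 30.5]), np.float64(7.6)] 68.1 [ 622.5 -208.7   67.8]
top plate [array([514.3, 157.1]), array([191.4, 129. ]), np.float64(85.0)] 12.7
top fence 445 [array([571.7, 141.7]), array([160.2,  15.9]), np.float64(84.8)] [571.1 140.8  32.5]
top fence 95 [array([543.4, 242.3]), array([16. , 34.4]), np.float64(87.6)] [542.9 242.3  32.1]
scene blocktop [array([ 626.8, -208.8]), array([ 58.4, 110.9]), np.float64(8.3)] 30.6 [ 632.6 -213.3   30.5]
scene stub [array([ 626.8, -208.9]), array([29. , 30.5]), np.float64(10.8)] 68.1 [ 628.7 -209.9   67.4]
scene plate [array([517.7, 156.5]), array([192.7, 133.9]), np.float64(84.5)] 12.8
scene fence 74 [array([545.5, 241. ]), array([16.3, 34.3]), np.float64(82.1)] [546.  240.3  32.3]
scene fence 405 [array([574.5, 141.4]), array([160.2,  18.7]), np.float64(84.7)] [574.8 138.9  32.4]
```

View pics/crop.png

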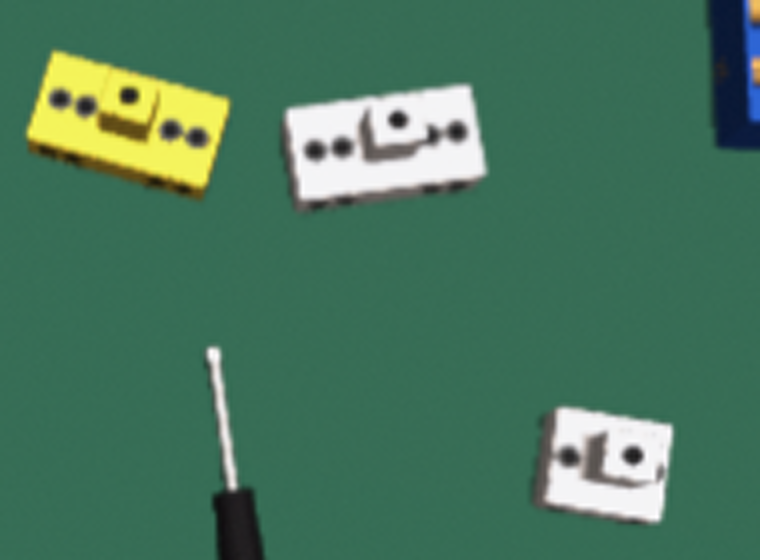

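The crop shows the white long block at crop (385,148), clearly longer than the other white block at (605,465). I'm moving above it.

>>> {"method": "apply_moves", "body": {"rows": [[50,-20,5,0,0,0],[50,-20,5,0,0,0],[50,-20,5,0,0,0],[50,-20,5,0,0,0],[50,-20,5,0,0,0]], "fingers": 85}}

```text
time: 1.42
tool_pos: [389.8, -400.8, 173.8]
tcp_rot: [180.0, -0.0, 17.5]
ft_force: [-0.9, -0.3, 0.4]
finger_gap: 85.1
grip_force: 0.0
```

>>> {"method": "apply_moves", "body": {"rows": [[50,-20,5,0,0,0],[50,-20,5,0,0,0],[50,-20,5,0,0,0],[50,-20,5,0,0,0],[50,-20,5,0,0,0]]}}

```text
time: 2.05
tool_pos: [598.4, -230.2, 148.7]
tcp_rot: [180.0, -0.0, 17.5]
ft_force: [-0.7, -1.1, 1.3]
finger_gap: 84.9
grip_force: 0.0
```

>>> {"method": "apply_moves", "body": {"rows": [[33.4,-12.8,0,0,0,0],[0,0,0,0,0,0.1745],[0,0,0,0,0,0],[0,0,0,0,0,0],[0,0,0,0,0,0]]}}

```text
time: 2.68
tool_pos: [624.7, -209.8, 148.8]
tcp_rot: [180.0, -0.0, 7.5]
ft_force: [-0.7, 0.3, -0.1]
finger_gap: 85.0
grip_force: 0.0
```

```bash
cat > look.py <<'E'
from h import *
import sys
s=sense(); c=cam("wrist",s); im,d=eyes.snapshot("wrist"); W=cloud("wrist",d,c); z=W[...,2]
cv2.imwrite("pics/%s.png"%sys.argv[1],im[...,::-1])
print(s["tool_pos"].round(1),s["tcp_rot"].round(2),s["ft_force"].round(1))
for r in models.cut_out("long_block","wrist"):
    m=r["pixels"]&(d>0)
    print(round(r["confidence"],2),np.argwhere(m).mean(0).round()[::-1])
    for lo,hi in((25,36),(60,75)):
        q=W[m&(z>lo)&(z<hi)]
        if len(q)>20: print(lo,len(q),rect(q),np.median(q[:,2]).round(1))
E
python3 look.py w1
```

```text
[ 624.7 -209.8  148.8] [ 1.80e+02 -1.00e-02  7.54e+00] [-0.7  0.3 -0.1]
0.93 [181. 153.]
25 4036 [array([638.8, -58.6]), array([110.2,  56.9]), np.float64(74.4)] 29.8
60 976 [array([639.2, -58.2]), array([30.3, 26.5]), np.float64(72.7)] 67.6
0.83 [319. 182.]
25 4037 [array([ 626.1, -209.1]), array([ 55.8, 109.6]), np.float64(8.7)] 29.9
60 879 [array([ 626.1, -209.1]), array([26. , 29.6]), np.float64(7.3)] 67.8
```

View pics/w1.png

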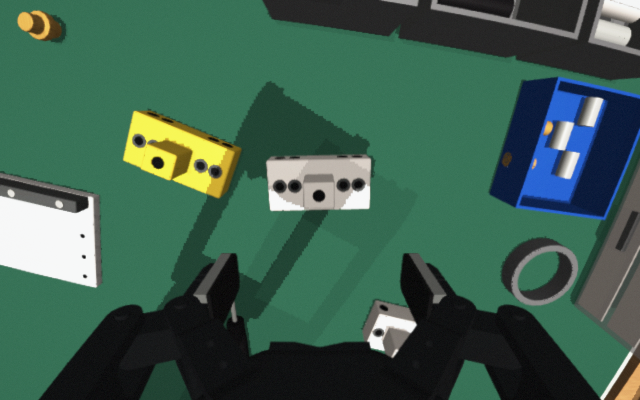

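The wrist view shows the wanted white block at (319,182), centred and nearly aligned with the fingers. I'm descending and gripping.

>>> {"method": "apply_moves", "body": {"rows": [[1.4,-0.5,30,0,0,-0.009],[0,0,30,0,0,0],[0,0,30,0,0,0],[0,0,21,0,0,0],[0,0,0,0,0,0]]}}

```text
time: 3.4
tool_pos: [624.7, -208.1, 35.5]
tcp_rot: [-179.9, 0.2, 8.0]
ft_force: [0.3, -0.3, -0.2]
finger_gap: 85.2
grip_force: 0.0
```

>>> {"method": "apply_moves", "body": {"rows": [[0,0,0,0,0,0],[0,0,0,0,0,0],[0,0,0,0,0,0],[0,0,0,0,0,0],[0,0,0,0,0,0]], "fingers": 20, "grip_force": 50}}

```text
time: 4.03
tool_pos: [626.5, -208.6, 37.9]
tcp_rot: [180.0, -0.0, 8.0]
ft_force: [-0.3, 0.4, -0.4]
finger_gap: 19.8
grip_force: 0.0
```

>>> {"method": "apply_moves", "body": {"rows": [[0,0,-5,0,0,0],[0,0,-15,0,0,0],[0,0,-20,0,0,0],[0,0,-25,0,0,0],[0,0,0,0,0,0]]}}

```text
time: 4.65
tool_pos: [629.0, -209.7, 107.5]
tcp_rot: [179.8, -0.4, 8.0]
ft_force: [-0.3, -0.4, -0.0]
finger_gap: 20.0
grip_force: 0.0
```

```bash
python3 look.py w2
```

```text
[ 629.  -209.7  107.5] [179.79  -0.35   7.98] [-0.3 -0.4 -0. ]
0.92 [160. 163.]
25 5225 [array([638.9, -57.9]), array([111. ,  56.6]), np.float64(74.5)] 29.8
60 1343 [array([638.9, -58.1]), array([30.6, 26.8]), np.float64(75.1)] 67.6
0.82 [317. 197.]
25 5235 [array([ 626.4, -209. ]), array([ 55.3, 110.3]), np.float64(8.8)] 29.8
60 1150 [array([ 627. , -209.1]), array([25.2, 30.1]), np.float64(10.2)] 67.6
```

View pics/w2.png

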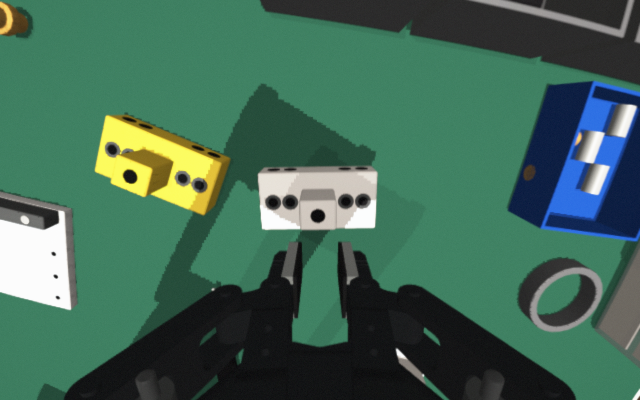

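The image shows the block undisturbed at (317,197) and the fingers closed on nothing. I'm checking where the fingertips really are in the tool frame.

```bash
python3 - <<'E'
from h import *
c=eyes.get_calibration("wrist"); M=np.array(c["mount"]); print(M.round(3)); K=np.array(c["intrinsics"]);D=np.array(c["D"]);print(K.round(1),D)
s=sense(); im,d=eyes.snapshot("wrist"); s2=sense(); print(s["tool_pos"],s2["tool_pos"],s2["tcp_rot"],s2["finger_gap"])
W=cloud("wrist",d,(K,D,np.linalg.inv(M)[:3,:3],np.linalg.inv(M)[:3,3]))
for u,v in((293,245),(296,262),(290,300),(347,245),(345,262),(350,300),(318,215)): print(u,v,W[v,u].round(1),d[v,u])
i=np.linalg.inv(M)
for P in ([0,0,0],[0,0,-19],[0,0,40],[0,0,80]):
    q=cv2.projectPoints(np.array([P],float),cv2.Rodrigues(i[:3,:3])[0],i[:3,3],K,D)[0]; print(P,q.ravel().round())
# finger cloud & other cameras
for n in("top","scene"):
    im,d=eyes.snapshot(n); Wn=cloud(n,d,cam(n)); m=(d>0)&(abs(Wn[...,0]-627)<60)&(abs(Wn[...,1]+209)<60)&(Wn[...,2]>80)&(Wn[...,2]<140); q=Wn[m]; print(n,len(q),q[np.argsort(q[:,2])[:3]].round() if len(q) else '')
    cv2.imwrite(f"pics/{n}1.png",im[...,::-1])
    if n=="scene": cv2.imwrite("pics/sc1.png",cv2.resize(im[140:340,160:420,::-1],None,fx=3,fy=3))
E
```

```text
[[-1.00000e-03 -9.52000e-01 -3.08000e-01  7.87380e+01]
 [ 1.00000e+00 -0.00000e+00 -0.00000e+00  4.87000e-01]
 [ 0.00000e+00 -3.08000e-01  9.52000e-01 -1.74942e+02]
 [ 0.00000e+00  0.00000e+00  0.00000e+00  1.00000e+00]]
[[284.5   0.  319.5]
 [  0.  284.5 201. ]
 [  0.    0.    1. ]] [-0.05278092  0.          0.          0.          0.        ]
[ 626.83529529 -208.81165765  103.59884805] [ 626.12923941 -208.49222575  102.40269838] [-1.79988324e+02  1.68511226e-02  7.98185410e+00] 19.998410422204355
293 245 [ 11.2 -13.4 -40.8] 148.39734
296 262 [ 11.4 -10.4 -58.6] 131.41588
290 300 [  5.1 -11.6 -78. ] 114.906334
347 245 [ 11.4  14.8 -41.1] 148.0726
345 262 [ 11.2  12.3 -58.1] 131.94609
350 300 [ 11.5  11.8 -86.5] 104.845985
318 215 [-1.2 -0.8 36.4] 225.68938
[0, 0, 0] [319. 232.]
[0, 0, -19] [319. 245.]
[0, 0, 40] [319. 212.]
[0, 0, 80] [319. 197.]
top 0 
scene 24 [[ 633. -224.  136.]
 [ 636. -224.  137.]
 [ 632. -197.  137.]]
```

View pics/sc1.png

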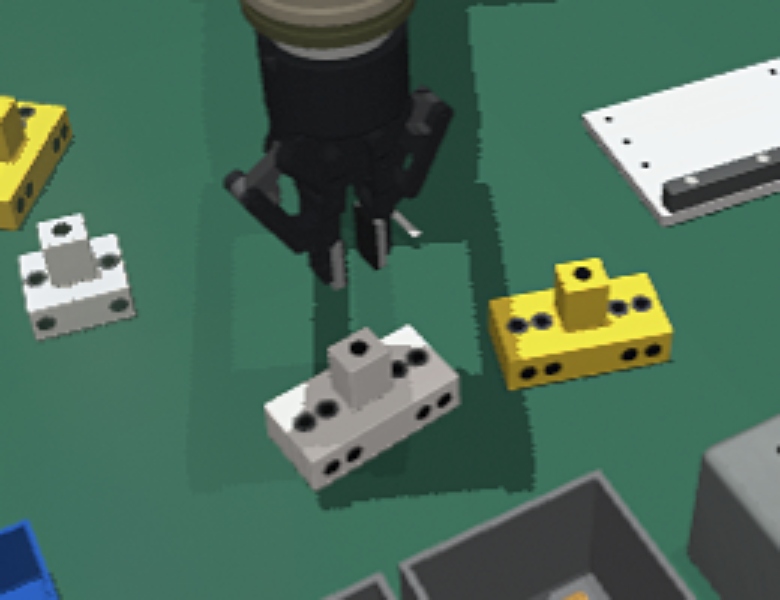

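Both cameras put the true fingertips about 35 mm above the reported TCP. At TCP z 102 the tips measure z 136, so the fingers closed above the stub. I'll allow for this and go down to a TCP of about z 5, which puts the tips near 40.

>>> {"method": "apply_moves", "body": {"rows": [[0,0,0,0,0,0],[0,0,10,0,0,0],[0,0,15,0,0,0],[0,0,15,0,0,0],[0,0,0,0,0,0]], "fingers": 65}}

```text
time: 5.52
tool_pos: [624.5, -207.8, 59.7]
tcp_rot: [-179.9, 0.2, 8.0]
ft_force: [-0.4, 0.5, 0.1]
finger_gap: 64.8
grip_force: 0.0
```

>>> {"method": "apply_moves", "body": {"rows": [[0,0,20,0,0,0],[0,0,20,0,0,0],[0,0,12,0,0,0],[0,0,5,0,0,0],[0,0,0,0,0,0]]}}

```text
time: 6.15
tool_pos: [626.2, -208.5, 5.3]
tcp_rot: [-180.0, 0.0, 8.0]
ft_force: [-0.0, -0.3, 0.1]
finger_gap: 65.1
grip_force: 0.0
```

>>> {"method": "apply_moves", "body": {"rows": [[0,0,0,0,0,0],[0,0,0,0,0,0],[0,0,0,0,0,0],[0,0,0,0,0,0],[0,0,0,0,0,0]], "fingers": 15, "grip_force": 50}}

```text
time: 6.78
tool_pos: [627.2, -208.9, 6.8]
tcp_rot: [180.0, -0.1, 8.0]
ft_force: [-0.7, 1.1, 6.9]
finger_gap: 29.0
grip_force: 51.5
```

Gripped at 29 mm. I'm lifting high and carrying it to the nest.

>>> {"method": "apply_moves", "body": {"rows": [[0,0,-5,0,0,0],[0,0,-20,0,0,0],[0,0,-30,0,0,0],[0,0,-30,0,0,0],[0,0,-10,0,0,0]]}}

```text
time: 7.4
tool_pos: [628.0, -209.3, 104.4]
tcp_rot: [179.9, -0.2, 8.0]
ft_force: [-0.3, -0.9, -2.4]
finger_gap: 29.4
grip_force: 50.6
```

>>> {"method": "apply_moves", "body": {"rows": [[-4,-25,0,0,0,0],[-6,-40,0,0,0,0],[-7,-45,0,0,0,0],[-7,-45,0,0,0,0],[-7,-45,0,0,0,0]]}}

```text
time: 8.02
tool_pos: [566.7, -13.5, 100.1]
tcp_rot: [-180.0, 0.1, 8.0]
ft_force: [0.0, 1.0, -1.7]
finger_gap: 29.3
grip_force: 50.5
```

>>> {"method": "apply_moves", "body": {"rows": [[-7,-45,0,0,0,0],[-7,-45,0,0,0,0],[-7,-45,0,0,0,0],[-4,-30,0,0,0,0],[-2,-15,0,0,0,0]]}}

```text
time: 8.65
tool_pos: [515.1, 160.9, 100.2]
tcp_rot: [-180.0, 0.1, 8.1]
ft_force: [0.9, 0.8, -1.8]
finger_gap: 29.2
grip_force: 50.5
```

>>> {"method": "apply_moves", "body": {"rows": [[0,0,0,0,0,0.115],[0,0,0,0,0,0.115],[0,0,0,0,0,0],[0,0,0,0,0,0],[0,0,0,0,0,0]]}}

```text
time: 9.28
tool_pos: [516.2, 159.4, 100.6]
tcp_rot: [180.0, 0.0, -5.1]
ft_force: [-0.4, -0.1, -3.1]
finger_gap: 29.1
grip_force: 50.6
```

```bash
cat > look2.py <<'E'
from h import *
import sys
s=sense(); print(s["time"],s["tool_pos"].round(1),s["tcp_rot"].round(2),s["ft_force"].round(1),s["finger_gap"])
zb=float(sys.argv[2]) # expected block underside z
for n in("wrist","top","scene"):
    s=sense(); c=cam(n,s); im,d=eyes.snapshot(n); W=cloud(n,d,c); z=W[...,2]
    cv2.imwrite("pics/%s_%s.png"%(sys.argv[1],n),im[...,::-1])
    hsv=cv2.cvtColor(im,cv2.COLOR_RGB2HSV)
    near=(d>0)&(np.hypot(W[...,0]-516,W[...,1]-157)<135)
    for t,lo,hi in(("fence/stop",28,36),("plate",9,16),("blocktop",zb+26,zb+34)):
        m=near&(z>lo)&(z<hi); cc=cv2.connectedComponentsWithStats(m.astype(np.uint8))
        for i in range(1,cc[0]):
            if cc[2][i,4]>60:
                q=W[cc[1]==i]; print(n,t,len(q),rect(q),np.median(q[:,2]).round(1))
E
python3 look2.py n1 96
```

```text
9.275 [516.2 159.4 100.6] [ 1.7999e+02  1.0000e-02 -5.1300e+00] [-0.4 -0.1 -3.1] 29.099786425929068
wrist fence/stop 3367 [array([572.7, 140.9]), array([159.6,  14.6]), np.float64(84.9)] 31.8
wrist fence/stop 636 [array([544.2, 241.1]), array([14.7, 34. ]), np.float64(83.3)] 31.9
wrist plate 9657 [array([518. , 156.2]), array([201. , 111.2]), np.float64(78.7)] 11.9
wrist blocktop 9402 [array([516.3, 158.9]), array([109.4,  56.5]), np.float64(85.3)] 123.6
top fence/stop 198 [array([567.3,  98.1]), array([72.9, 16.1]), np.float64(84.0)] 32.4
top plate 1861 [array([512.1, 132.4]), array([141.7, 128.4]), np.float64(84.8)] 12.7
top blocktop 449 [array([512.4, 139.6]), array([70.3, 55.3]), np.float64(85.6)] 124.5
scene fence/stop 73 [array([544.8, 241.5]), array([16.3, 35.6]), np.float64(86.0)] 32.3
scene fence/stop 407 [array([573.5, 142.1]), array([161. ,  18.5]), np.float64(84.8)] 32.4
scene plate 2297 [array([517.5, 155.7]), array([192.6, 132.9]), np.float64(84.7)] 12.8
scene blocktop 582 [array([516.4, 160.3]), array([111.1,  59. ]), np.float64(86.1)] 124.5
```

```bash
cd pics; python3 -c "
import cv2,numpy as np
a=cv2.imread('n1_wrist.png');b=cv2.imread('n1_scene.png')[60:260,280:520];b=cv2.resize(b,(480,400))
cv2.imwrite('n1.png',cv2.resize(np.hstack([a,b]),(800,286)))"
```

```text
(no output)
```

View pics/n1.png

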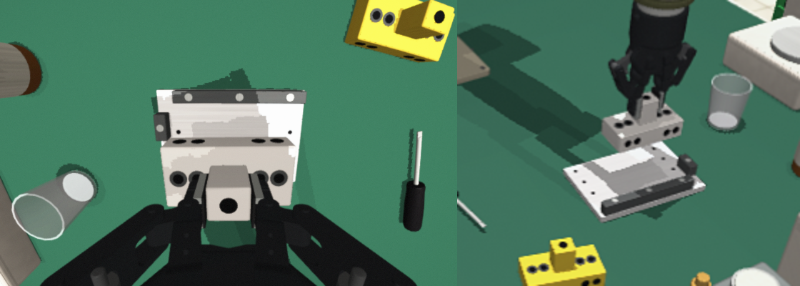

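The nest origin is about (516.4,156) with yaw -5.1. The block is held centred, about 22 mm clear of both stops, so I'm lowering it.

>>> {"method": "apply_moves", "body": {"rows": [[0,0,20,0,0,0],[0,0,25,0,0,0],[0,0,20,0,0,0],[0,0,10,0,0,0],[0,0,0,0,0,0]]}}

```text
time: 10.05
tool_pos: [515.6, 159.6, 25.1]
tcp_rot: [180.0, 0.1, -5.2]
ft_force: [-0.1, -0.3, -2.1]
finger_gap: 29.4
grip_force: 50.5
```

>>> {"method": "apply_moves", "body": {"rows": [[0,0,2,0,0,0],[0,0,2,0,0,0],[0,0,2,0,0,0],[0,0,0,0,0,0],[0,0,0,0,0,0]]}}

```text
time: 10.68
tool_pos: [516.2, 159.7, 19.8]
tcp_rot: [180.0, -0.0, -5.2]
ft_force: [0.1, 0.3, -2.7]
finger_gap: 29.1
grip_force: 50.5
```

>>> {"method": "apply_moves", "body": {"rows": [[0,0,0.7,0,0,0],[0,0,0.7,0,0,0],[0,0,0,0,0,0],[0,0,0,0,0,0],[0,0,0,0,0,0]]}}

```text
time: 11.3
tool_pos: [516.3, 159.7, 18.8]
tcp_rot: [-180.0, -0.0, -5.2]
ft_force: [-4.2, -1.0, 5.6]
finger_gap: 29.6
grip_force: 51.4
```

>>> {"method": "apply_moves", "body": {"rows": [[0,0,0.4,0,0,0],[0,0,0,0,0,0],[0,0,0,0,0,0],[0,0,0,0,0,0],[0,0,0,0,0,0]]}}

```text
time: 11.92
tool_pos: [516.4, 159.7, 18.8]
tcp_rot: [-180.0, -0.0, -5.2]
ft_force: [-6.1, -1.7, 10.6]
finger_gap: 29.3
grip_force: 52.2
```

Pressed at 10.6 N. I'll ease to a light contact and slide towards the fence.

>>> {"method": "apply_moves", "body": {"rows": [[0,0,0.1,0,0,0],[0,0,0,0,0,0],[0,0,-0.3,0,0,0],[0,0,-0.3,0,0,0],[0,0,0,0,0,0]]}}

```text
time: 12.55
tool_pos: [516.3, 159.7, 18.8]
tcp_rot: [-180.0, -0.0, -5.2]
ft_force: [-2.8, -1.3, 5.7]
finger_gap: 29.2
grip_force: 51.5
```

>>> {"method": "apply_moves", "body": {"rows": [[2,0,0,0,0,0],[4,0,0,0,0,0],[4,0,0,0,0,0],[4,0,0,0,0,0],[3,0,0,0,0,0]]}}

```text
time: 13.18
tool_pos: [533.3, 158.5, 18.8]
tcp_rot: [-180.0, -0.0, -5.2]
ft_force: [-7.2, -0.8, 6.1]
finger_gap: 29.1
grip_force: 51.6
```

>>> {"method": "apply_moves", "body": {"rows": [[1,0,0,0,0,0],[1,0,0,0,0,0],[0.5,0,0,0,0,0],[0,0,0,0,0,0],[0,0,0,0,0,0]]}}

```text
time: 13.8
tool_pos: [535.9, 158.2, 18.8]
tcp_rot: [-180.0, -0.0, -5.2]
ft_force: [-3.4, 0.1, 5.3]
finger_gap: 29.4
grip_force: 51.6
```

>>> {"method": "apply_moves", "body": {"rows": [[0.7,0,0,0,0,0],[0.7,0,0,0,0,0],[0.6,0,0,0,0,0],[0,0,0,0,0,0],[0,0,0,0,0,0]]}}

```text
time: 14.42
tool_pos: [537.9, 158.0, 18.8]
tcp_rot: [-180.0, -0.0, -5.2]
ft_force: [-2.9, 1.1, 5.4]
finger_gap: 29.5
grip_force: 51.6
```

>>> {"method": "apply_moves", "body": {"rows": [[0.4,0,0,0,0,0],[0.4,0,0,0,0,0],[0,0,0,0,0,0],[0,0,0,0,0,0],[0,0,0,0,0,0]]}}

```text
time: 15.05
tool_pos: [538.6, 157.9, 18.8]
tcp_rot: [-180.0, -0.0, -5.2]
ft_force: [-4.0, 0.3, 5.9]
finger_gap: 29.2
grip_force: 51.6
```

>>> {"method": "apply_moves", "body": {"rows": [[0.4,0,0,0,0,0],[0.4,0,0,0,0,0],[0.4,0,0,0,0,0],[0,0,0,0,0,0],[0,0,0,0,0,0]]}}

```text
time: 15.68
tool_pos: [538.9, 157.9, 18.8]
tcp_rot: [-180.0, 0.1, -5.2]
ft_force: [-9.1, 0.3, 10.9]
finger_gap: 29.0
grip_force: 52.2
```

Fence contact. I'm sliding along the fence towards the stop.

>>> {"method": "apply_moves", "body": {"rows": [[0,-2,-0.3,0,0,0],[0,-4,0,0,0,0],[0,-4,0,0,0,0],[0,-4,0,0,0,0],[0,-3,0,0,0,0]]}}

```text
time: 16.3
tool_pos: [540.4, 173.0, 18.9]
tcp_rot: [179.9, 0.1, -5.3]
ft_force: [-8.0, -9.4, 11.2]
finger_gap: 29.0
grip_force: 52.1
```

```bash
python3 look2.py s1 12; python3 -c "
from h import *;print(sense()['wrist_torque'])"
```

```text
16.3 [540.4 173.   18.9] [ 1.7986e+02  9.0000e-02 -5.2600e+00] [-8.  -9.4 11.2] 29.0294983837593
wrist fence/stop 7182 [array([572.4, 142. ]), array([162.8,  16.2]), np.float64(84.8)] 31.8
wrist fence/stop 1256 [array([544.7, 241.1]), array([15.8, 34.8]), np.float64(83.9)] 31.7
wrist plate 1613 [array([568.5, 151.8]), array([189.1,  28.6]), np.float64(85.7)] 11.8
wrist plate 6199 [array([509.6,  90.9]), array([60., 90.]), np.float64(84.1)] 11.8
wrist plate 373 [array([506.4, 244.3]), array([26.9, 17.5]), np.float64(15.5)] 11.9
wrist plate 1412 [array([464.5, 179.6]), array([61.4, 22.5]), np.float64(84.7)] 11.8
wrist blocktop 9633 [array([540.5, 172.6]), array([109.7,  56.2]), np.float64(85.1)] 41.8
top fence/stop 184 [array([567.3,  96.5]), array([69.4, 15.6]), np.float64(85.0)] 32.6
top plate 1871 [array([511.6, 126.8]), array([130.6, 128.9]), np.float64(85.2)] 12.7
top blocktop 369 [array([536.6, 152.6]), array([69.1, 55.9]), np.float64(85.0)] 42.6
scene fence/stop 501 [array([546. , 145.6]), array([162.9,  73.5]), np.float64(85.2)] 32.4
scene plate 1171 [array([514.8, 135.3]), array([149.8, 137.1]), np.float64(86.0)] 12.7
scene plate 70 [array([580.4, 236.6]), array([23.8, 46.4]), np.float64(40.5)] 12.9
scene blocktop 582 [array([541.4, 173.5]), array([109.2,  59.2]), np.float64(86.5)] 42.8
[-0.90485988  1.29049891 -0.4738874 ]
```

>>> {"method": "apply_moves", "body": {"rows": [[0,-2,-0.1,0,0,0],[0,-1.5,0,0,0,0],[0,-0.7,0,0,0,0],[0,0,0,0,0,0],[0,0,0,0,0,0]]}}

```text
time: 17.08
tool_pos: [540.8, 177.3, 18.9]
tcp_rot: [179.9, 0.1, -5.3]
ft_force: [-7.8, -6.5, 9.9]
finger_gap: 28.9
grip_force: 51.8
```

>>> {"method": "apply_moves", "body": {"rows": [[0,-0.5,0,0,0,0],[0,-0.5,0,0,0,0],[0,-0.5,0,0,0,0],[0,0,0,0,0,0],[0,0,0,0,0,0]]}}

```text
time: 17.7
tool_pos: [540.9, 178.7, 18.9]
tcp_rot: [179.9, 0.1, -5.3]
ft_force: [-7.5, -7.5, 9.6]
finger_gap: 29.2
grip_force: 51.9
```

>>> {"method": "apply_moves", "body": {"rows": [[0,-0.4,0,0,0,0],[0,-0.4,0,0,0,0],[0,-0.4,0,0,0,0],[0,0,0,0,0,0],[0,0,0,0,0,0]]}}

```text
time: 18.32
tool_pos: [541.0, 179.4, 18.9]
tcp_rot: [179.8, 0.1, -5.3]
ft_force: [-8.8, -10.2, 11.5]
finger_gap: 28.9
grip_force: 52.0
```

>>> {"method": "apply_moves", "body": {"rows": [[0,-0.3,0,0,0,0],[0,-0.3,0,0,0,0],[0,0,0,0,0,0],[0,0,0,0,0,0],[0,0,0,0,0,0]]}}

```text
time: 18.95
tool_pos: [541.0, 179.4, 18.9]
tcp_rot: [179.8, 0.1, -5.3]
ft_force: [-8.6, -12.2, 11.6]
finger_gap: 29.5
grip_force: 52.2
```

Stop contact: y has stalled at 179.4 while the force rises. I'll add a small seating push, soften the grip so the block can square up, then release.

>>> {"method": "apply_moves", "body": {"rows": [[0.3,-0.4,-0.2,0,0,0],[0.2,0,0,0,0,0],[0,0,0,0,0,0],[0,0,0,0,0,0],[0,0,0,0,0,0]], "grip_force": 25}}

```text
time: 19.58
tool_pos: [541.1, 179.5, 19.0]
tcp_rot: [179.8, 0.2, -5.3]
ft_force: [-11.1, -13.7, 13.8]
finger_gap: 29.4
grip_force: 52.3
```

```bash
cat > fin.py <<'E'
from h import *
import sys
s=sense(); print(s["time"],s["tool_pos"].round(1),s["tcp_rot"].round(2),s["ft_force"].round(1),s["wrist_torque"].round(2))
c=cam("wrist",s); im,d=eyes.snapshot("wrist"); cv2.imwrite("pics/%s.png"%sys.argv[1],im[...,::-1])
W=cloud("wrist",d,c); L=(W-[516.4,156,0])@Ro.from_euler('z',-5.1,degrees=True).as_matrix()
m=(d>0)&(abs(L[...,0])<70)&(abs(L[...,1])<100); z=L[...,2]
def edges(t,k):
    q=L[m&k]; A=np.polyfit
    print(t,len(q),"x",np.percentile(q[:,0],[1,99]).round(1),"y",np.percentile(q[:,1],[1,99]).round(1),rect(q))
    return q
edges("fence",(z>29)&(z<35)&(L[...,0]>44)&(L[...,1]<75)); edges("stop",(z>29)&(z<35)&(L[...,1]>75)&(L[...,0]<44))
q=edges("block",(z>39)&(z<45)); 
A=np.c_[q[:,:2],np.ones(len(q))]; print("tilt deg",np.degrees(np.linalg.lstsq(A,q[:,2],rcond=None)[0][:2]).round(2),"z",np.median(q[:,2]))
E
python3 fin.py f1
```

```text
19.575 [541.1 179.5  19. ] [ 1.7975e+02  1.6000e-01 -5.2700e+00] [-11.1 -13.7  13.8] [-2.07  1.76 -0.47]
fence 6933 x [49.4 64.9] y [-87.5  68.6] [array([57.1, -7.5]), array([ 16.1, 165. ]), np.float64(0.1)]
stop 914 x [ 3.9 37.6] y [82.8 94.5] [array([20.5, 88.7]), array([34.5, 12.5]), np.float64(0.5)]
block 9493 x [-2.8 50.1] y [-28.3  78.6] [array([22.6, 25.1]), array([ 56.5, 109.7]), np.float64(0.0)]
tilt deg [-0.88 -0.18] z 41.91418848670582
```

Seated: the block is at nest (22.6,25.1), square. I'm easing the lateral push, then releasing.

>>> {"method": "apply_moves", "body": {"rows": [[-0.5,0.5,0,0,0,0],[0,0,0,0,0,0],[0,0,0,0,0,0],[0,0,0,0,0,0],[0,0,0,0,0,0]]}}

```text
time: 20.25
tool_pos: [541.0, 179.5, 18.9]
tcp_rot: [179.8, 0.1, -5.3]
ft_force: [-7.8, -12.0, 10.0]
finger_gap: 29.2
grip_force: 51.9
```

>>> {"method": "apply_moves", "body": {"rows": [[0,0,0,0,0,0],[0,0,0,0,0,0],[0,0,0,0,0,0],[0,0,0,0,0,0],[0,0,0,0,0,0]], "fingers": 50}}

```text
time: 20.88
tool_pos: [541.8, 182.0, 19.0]
tcp_rot: [-180.0, -0.0, -5.2]
ft_force: [-1.3, 0.6, 0.3]
finger_gap: 50.1
grip_force: 0.0
```

```bash
python3 fin.py f2
```

```text
20.875 [541.8 182.   19. ] [-180.     -0.     -5.19] [-1.3  0.6  0.3] [-0.02 -0.03  0.02]
fence 6896 x [49.3 64.9] y [-87.5  68.6] [array([57. , -7.8]), array([ 16.2, 164.9]), np.float64(0.1)]
stop 900 x [ 4.1 37.6] y [82.7 94.5] [array([20.7, 88.5]), array([12.6, 34.5]), np.float64(89.6)]
block 9046 x [-3.1 50. ] y [-28.5  78.6] [array([22.1, 25.2]), array([ 57. , 110.4]), np.float64(0.2)]
tilt deg [-0.63 -0.01] z 41.73752916644834
```

>>> {"method": "apply_moves", "body": {"rows": [[0,2,-10,0,0,0],[0,0,-20,0,0,0],[0,0,-30,0,0,0],[0,0,-30,0,0,0],[0,0,0,0,0,0]]}}

```text
time: 21.55
tool_pos: [544.6, 180.5, 114.3]
tcp_rot: [-179.9, -0.4, -5.2]
ft_force: [-0.5, -0.5, 0.0]
finger_gap: 50.1
grip_force: 0.0
```

>>> {"method": "apply_moves", "body": {"rows": [[-30,0,-20,0,0,0],[-30,0,-20,0,0,0],[0,0,0,0,0,0],[0,0,0,0,0,0],[0,0,0,0,0,0]]}}

```text
time: 22.18
tool_pos: [481.9, 185.0, 148.1]
tcp_rot: [180.0, 0.1, -5.2]
ft_force: [0.5, -0.9, 0.4]
finger_gap: 49.8
grip_force: 0.0
```

```bash
python3 fin.py f3; python3 -c "
import cv2
a=cv2.imread('pics/f3.png')[0:330,180:500];cv2.imwrite('pics/f3c.png',cv2.resize(a,None,fx=1.8,fy=1.8))"
```

```text
22.175 [481.9 185.  148.1] [ 1.7997e+02  6.0000e-02 -5.2200e+00] [ 0.5 -0.9  0.4] [-0.03  0.03 -0.  ]
fence 2519 x [50.1 64.1] y [-87.6  68.7] [array([57.3, -9.6]), array([160.1,  14.5]), np.float64(89.7)]
stop 455 x [ 3.5 37. ] y [82.  95.1] [array([20.2, 88.6]), array([13.9, 33.7]), np.float64(89.7)]
block 5591 x [-6.4 49.6] y [-29.   78.9] [array([21.5, 25.1]), array([110.9,  56.5]), np.float64(89.9)]
tilt deg [-0.31  0.03] z 41.81588332287608
```

View pics/f3c.png

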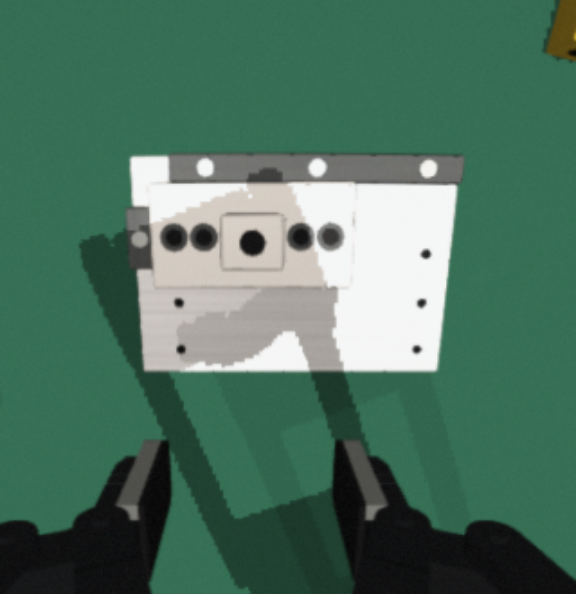

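The crop shows the block against the fence (crop row 183) and the stop (column 150), square and flat, with the gripper clear. Relative to the fence it is within 0.3 mm of home.

```bash
python3 -c "
from bench import job;print(job.hand_in())"
```

```text
the job is handed in; nothing more can be done
None
```

The long white block was pressed down (10.6 N), slid against the fence and then the end stop, and released lying flat, square and within about 0.5 mm of home by the wrist camera; the job is handed in at about 22 s, after a first grasp that closed on nothing and moved nothing.

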